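Quick spin in a bench micro-centrifuge

TASK

Give the loaded tubes in the small bench centrifuge a quick spin, pressing with the closed fingertips and picking nothing up: switch the machine on by pressing the raised half of the power rocker, then push the open lid down until it is fully shut, then press the wide bar-shaped spin key and keep it pressed for a good three seconds before letting go. Do not press the square or the round key, do not press the spin key before the machine is on and the lid is shut, and leave everything else on the bench standing where it is.

Things in the scene. Friction and masses are not known exactly. Their poses are not given: they have to be found in the camera images.
- centrifuge: White bench centrifuge, fixed, 250 mm deep (x), 230 wide (y), flat deck 121 mm high. Origin: centre of its underside; z up, -x its front (operator's side). The front 85 mm of its top (x -125 to -40 mm) is a grey control panel sloping up from 89 mm high at the front edge to 121 mm (0.36 rad) and bears the keys and the rocker. Behind it is the round bowl with rotor and tubes, under the lid.
- lid (a joint): Angle of the lid, rad: 0 fully shut, grows as it opens (stop at 1.3); starts at 0.75 to 1.0. Hinge line: level, parallel to the machine's y, at x = +108 mm, z = 123 mm of the centrifuge's frame, along the lid's rear edge. The hinge is stiff: the lid stays where it is left; about 1 to 4 N down near the front edge moves it.
- lid_press (a point): Point on the lid's upper (outer) face, midway across, 15 mm behind its front edge, 130 mm from the hinge; swings with the lid. x: from front edge to hinge; z: out of the face, up when shut. Lid: white frame, clear window, 145 mm long (x), 210 wide, 18 thick, a lip 70 mm wide and 12 long on the front edge. Shut, its top is 141 mm above the bench.
- rocker (a joint): Angle of the power rocker, rad: 0 off, 0.36 on. It snaps over its middle (0.18) and then stays by itself. Needs about 4 N at the point rocker_press.
- rocker_press (a point): Point on the half of the black power rocker nearer the lid: raised while off, the half to press; 12 mm up the slope from the pivot. Rocker: right end of the panel (machine y = -85 mm), 37 mm long up the slope, 25 wide, in a 3 mm high frame. Its raised end stands about 14 mm proud of the panel and goes down about 6 mm. Axes turn with the rocker; z square to the panel while off.
- spin_key (a joint): Travel of the spin key into the panel, m: 0 up, 0.004 fully down. Spring return; 1.2 N to start, 3.6 N fully down. Counts as pressed beyond 0.0025.
- spin_key_top (a point): Centre of the top of the spin key, the wide bar-shaped key: 40 mm wide (y), 18 mm up the slope, grey, 8 mm proud of the panel, at machine y = -12 mm. Axes: z out of the panel (square to it), x up the slope, y the machine's y.
- stop_key (a joint): Travel of the square key, m: 0 up, 0.004 down. Not to be pressed.
- stop_key_top (a point): Centre of the top of the square key, 18 by 18 mm, grey, 8 mm proud, 56 mm to the left (+y of the machine) of the spin key's centre.
- open_key (a joint): Travel of the round key, m: 0 up, 0.004 down. Not to be pressed.
- open_key_top (a point): Centre of the top of the round key, 16 mm across, grey, 8 mm proud, 102 mm to the left (+y of the machine) of the spin key's centre.
- tube_rack: Loose blue rack with small tubes, 60 x 130 mm, 42 mm high, left of the centrifuge. Origin: centre of its underside, z up. Leave alone.
- dropper: Loose amber dropper bottle, 36 mm across, 100 mm high, with a black bulb, in front of or to the right of the centrifuge. Origin: centre of its underside. Leave alone.
- vial: Loose small glass jar with a cap, 28 mm across, 60 mm high, to the right of or in front of the centrifuge. Origin: centre of its underside. Leave alone.
- dish_a: Loose closed petri dish, 94 mm across, 16 mm high, on the bench in front of the centrifuge. Origin: centre of its underside. Leave alone.
- dish_b: Second closed petri dish of the same size, on the bench farther to the left. Origin: centre of its underside. Leave alone.
- flask: Loose empty conical glass flask, 74 mm across, 124 mm high, at the right of the centrifuge. Origin: centre of its underside. Leave alone.
- pipette: Loose pipette lying on the bench at the right, about 265 mm long (x), 36 mm wide, 25 mm high. Origin: under its middle. Leave alone.

How it is judged (in metres and radians):
On the way, in this order (a step that is already met when the one before it is completed fails the run):
1. the power rocker is switched on (value of joint rocker above 0.27 rad), for 0.2 s.
2. the lid is fully shut (within 0.03 rad), with the power still on (value of joint rocker above 0.27 rad and value of joint lid below 0.03 rad), for 0.2 s.
3. the spin key is kept pressed for 2.5 s on end, power on and lid shut (all of step 2 and value of joint spin_key above 0.0025 m), for 2.5 s.
At the end, for the whole second after the job is handed in: The power rocker is on (beyond 0.27 rad), the lid fully shut (within 0.03 rad), and all three keys are up again (within 1 mm) (all of step 2 and value of joint each of spin_key, stop_key, open_key below 0.001 m); the robot touches nothing.
It fails at once if the square or the round key is pressed (beyond 2 mm) (value of joint any of stop_key, open_key above 0.002 m).
It fails at once if the spin key is pressed while the power is off or the lid is not shut (value of joint spin_key above 0.0025 m and (value of joint rocker below 0.18 rad or value of joint lid above 0.08 rad)).
It fails at once if the lid is pulled up beyond where it stood (1.15 rad) (value of joint lid above 1.15 rad).
It fails at once if something that stands on the bench is lifted, carried or shoved by more than 20 mm, or tipped over (distance of any of tube_rack, dropper, vial, dish_a, dish_b, flask, pipette from where it was at the start of the episode above 0.02 m or angle between any of tube_rack, dropper, vial, dish_a, dish_b, flask, pipette's own z axis and vertical above 0.35 rad).
It also fails if it takes over 51 s, if anything falls off the work surface, if the arm or the gripper's body presses on something with over 40 N, if the wrist force passes 120 N, or if a joint passes its speed limit or range.

ROBOT

A 6-joint arm with a two-finger parallel gripper is mounted at the origin on the work surface. World frame = base frame: x ahead of the robot, y to its left, z up, the work surface at z = 0. Lengths are in mm, angles in rad, forces in N, time in s.
With the tool pointing down it reaches from about 250 to 775 mm from the base axis. Payload 4 kg.
Tool frame: the origin (TCP) lies where the fingers leave the gripper's body, on its centre line; the fingertips stand 73 mm ahead of it and the grasp point (between the pads) lies 54 mm ahead of it (env.tip_reach is the z of the fingertips in the tool frame, in mm); z points along the fingers, x is the direction in which the jaws open and shut, and the axes are right-handed (so a half turn about z gives the same grasp; the last joint's range is limited). The gripper opens to 85 mm and grips with 20 to 120 N. Pads are 22 mm wide; open, the fingers measure 114 mm over their backs; the gripper's body (76 mm by 85 mm) begins 54 mm behind the grasp point. The pads swing forward as they close: fully open they stand 13 mm farther back than shut.
Start: joints at [1.215, 0.087, 1.371, -0, 1.684, -0.103], TCP at [137.57, 532.527, 303.941] pointing down, gripper open.
Joint ranges: [-3.1, 3.1], [-0.76, 2.03], [0.27, 2.55], [-1.08, 4.22], [0.17, 2.65], [-2.57, 2.57]. Speed limits (rad/s): [2.79, 2.79, 3.14, 3.14, 3.14, 3.14].

INTERFACE

Orientations are given as a rotation vector (axis times angle).
In Python, from workcell import env, get_image, job, finder gives the robot as it stands.
- The arm moves only by the tool step_arm, never from a script. Its argument "commands" is a list of rows, each a list of 7 numbers: the opening in per cent of the stroke, from 0 (shut) to 100 (fully open), then the shift along the tool's x, y, z in cm, then the turn, a rotation vector about the tool's x, y, z in rad. In form: [[fingers, x, y, z, wx, wy, wz], ...]. A call has 1 to 8 rows; each row shifts and turns the commanded pose from where the row before left it, along the tool's axes as they then stand; what a row does not reach is not made up. A row lasts 1/8 s, in which the tool goes at most 62.5 mm and 10.7 degrees, less where a joint would pass 70% of its speed; a pose out of reach is approached as far as the arm can. A call with a gripper value outside its range is refused whole. The fingers move at their own pace and stop on an object; "force" is the grip in N (left out, the last holds). Time passes only in rows, so rows that do not move let the fingers close. It gives the time, the measured TCP pose, the force and the opening at its end, in the units of the state.
- env.get_obs(): the state, without advancing time (a new reading comes with each control period).
- get_image(name): name is "side" or "top" or "wrist"; returns a dict with "pixels" (400x640x3 uint8, red, green, blue), "vfov" (degrees; the focal length in pixels is half the picture's height over the tangent of half this angle, whatever the lens; pixels are square), "cx", "cy" (the principal point, pixels), "T" (4x4, takes a point from camera to world coordinates). Camera axes: x right, y up, looking along -z (the intrinsics and any distortion apply to the point x, -y, -z); pixel columns grow to the right and rows downward; lengths in mm; the calibration is good to about 2 mm. A picture is of the moment at which its call begins. There is no depth.
- job.sign_off(): hands the job in, once; it reports no verdict.
Trained networks look in a picture, given as the dict that the camera call returned (one of the last four; its "shot" number tells which), for a name from the list of things; names that differ only in an ending like _2 or _b are one class to them, and where a whole thing is asked for, a point or a joint stands for the part that bears it (a point fixed in the world has none). Each returns a list of dicts, best first, with "confidence" (0 to 1); they miss things now and then, are a little off and sometimes report something else, mostly with a low value. They report only what shows in the picture. A call takes as long as a camera call.
- finder.cut_out(picture, name): "region" (400x640 bool, what is visible of it) and "position" ([column, row] in pixels, amid what is visible of it).
- finder.place_of(picture, name): "position" ([column, row] in pixels: a listed point, or the origin of a listed thing).
The state is a dict: "clock": time; "joint_positions": joint angles; "qd": joint speeds; "joint_efforts": joint torques, N m; "position": TCP position; "ee_rot": TCP orientation; "ft_force": force on the tool from outside, world axes, zero at the start; "wrist_torque": the same for the moment, N m; "gripper_width": finger opening in mm.
Only numpy, scipy, OpenCV 4.12 (cv2) and the standard library are available. Lean on these libraries where they do the work, as an engineer would, in place of code of your own. Each camera call takes 0.05 s, during which the arm holds its last target. There are 200 camera calls.

## Working session

There is one attempt and no reset: what is moved stays moved. The work goes in short steps, Python scripts to look and compute and a tool call to move; the robot and the scene stay as the last step left them, time stands still between calls to the robot, and variables do not carry over. Pictures are saved under pics/ and viewed, about 8 in all and at most 12, crops included, and the job is handed in when it is done.

Besides the shell and the picture viewer there is one more tool, called after "Call:" in YAML: its name, and indented under it one key for each argument. step_arm: Moves the arm, as the interface text tells. Its arguments: {"type":"object","properties":{"commands":{"type":"array","items":{"type":"array","items":{"type":"number"}}},"force":{"type":"number"}},"required":["commands"]}

```bash
ls; mkdir -p pics
cat > h.py <<'E'
import numpy as np, cv2
from workcell import env, get_image, job, finder
from scipy.spatial.transform import Rotation as R
def ray(im,p):
    f=200/np.tan(np.radians(im["vfov"])/2)
    d=np.array([(p[0]-im["cx"])/f,-(p[1]-im["cy"])/f,-1.])
    T=np.array(im["T"]); d=T[:3,:3]@d
    return T[:3,3],d/np.linalg.norm(d)
def proj(im,X):
    f=200/np.tan(np.radians(im["vfov"])/2)
    T=np.array(im["T"]); c=T[:3,:3].T@(np.asarray(X,float)-T[:3,3])
    return np.array([im["cx"]+f*c[0]/-c[2],im["cy"]-f*c[1]/-c[2]])
def save(im,n): cv2.imwrite("pics/"+n,im["pixels"][:,:,::-1])
E
python3 - <<'E'
from h import *
o=env.get_obs();print(o);print(env.tip_reach)
names=["centrifuge","lid_press","rocker_press","spin_key_top","stop_key_top","open_key_top","dropper","vial","flask","dish_a","tube_rack","pipette"]
ims={}
for c in ["side","top","wrist"]:
    im=get_image(c);save(im,c+"0.png");ims[c]=im
    print(c,{k:im[k] for k in im if k not in("pixels","T")},np.array(im["T"]).round(2).tolist())
    for n in names:
        r=finder.place_of(im,n)
        print(n,[(np.round(x["position"],1).tolist(),round(x["confidence"],2)) for x in r[:2]])
import cv2
cv2.imwrite("pics/both.png",np.vstack([ims["side"]["pixels"],ims["top"]["pixels"]])[:,:,::-1][::1])
E
```

```text
pics
{'clock': 0.0, 'joint_positions': array([ 1.21488883e+00,  8.79840181e-02,  1.37233639e+00, -1.46265802e-05,
        1.68359323e+00, -1.03093376e-01]), 'qd': array([ 0.00143779,  0.00037121,  0.00102135,  0.00289162,  0.0005674 ,
       -0.00193514]), 'joint_efforts': array([ 3.15056095e-04, -3.51876891e+01, -3.13269067e+01, -2.78560110e-04,
        1.10689842e-02, -1.69400732e-05]), 'position': array([137.45162159, 532.18158812, 302.68141362]), 'ee_rot': array([ 2.4827981 ,  1.92289803, -0.00308357]), 'ft_force': array([ 0.61390374, -0.22067269,  0.27147761]), 'wrist_torque': array([ 0.03973449, -0.0120699 ,  0.01200337]), 'gripper_width': 85.25077826973312}
72.6
side {'vfov': 52.31695668233411, 'cx': 322.4484391650851, 'cy': 198.73238427571843, 'shot': 1} [[0.91, 0.26, -0.33, 153.1], [-0.42, 0.55, -0.72, -779.32], [-0.0, 0.79, 0.61, 763.59], [0.0, 0.0, 0.0, 1.0]]
centrifuge [([349.4, 199.9], 0.9)]
lid_press [([359.2, 131.4], 0.68)]
rocker_press [([352.4, 199.4], 0.51)]
spin_key_top [([326.8, 189.4], 0.41)]
stop_key_top [([315.0, 181.4], 0.45)]
open_key_top [([325.4, 248.2], 0.
[... 662 characters left out ...]
287.3, 190.1], 0.61)]
open_key_top [([272.5, 194.3], 0.38)]
dropper [([352.6, 158.4], 0.5)]
vial [([336.8, 202.2], 0.44)]
flask [([433.0, 160.8], 0.84)]
dish_a [([194.5, 260.5], 0.92), ([290.7, 219.1], 0.81)]
tube_rack [([237.1, 178.2], 0.81)]
pipette [([439.5, 246.2], 0.88), ([433.8, 163.3], 0.37)]
wrist {'vfov': 61.1687741922869, 'cx': 319.07764813511557, 'cy': 201.79756125371784, 'shot': 3} [[0.25, -0.93, -0.29, 65.08], [0.97, 0.24, 0.07, 551.74], [0.0, -0.3, 0.96, 375.18], [0.0, 0.0, 0.0, 1.0]]
centrifuge []
lid_press []
rocker_press [([245.6, 321.9], 0.74)]
spin_key_top []
stop_key_top []
open_key_top []
dropper []
vial []
flask []
dish_a [([247.2, 322.5], 0.94)]
tube_rack []
pipette []
```

View pics/side0.png

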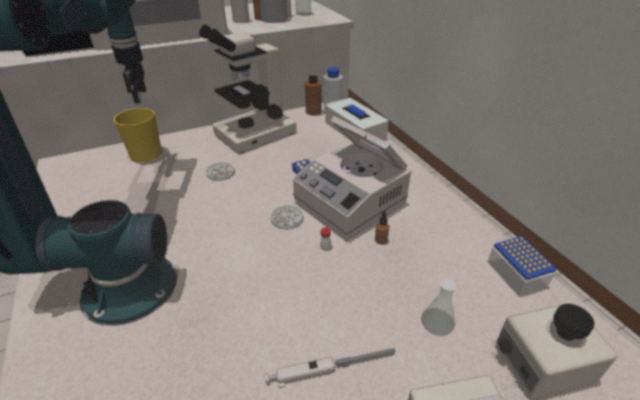

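View pics/top0.png

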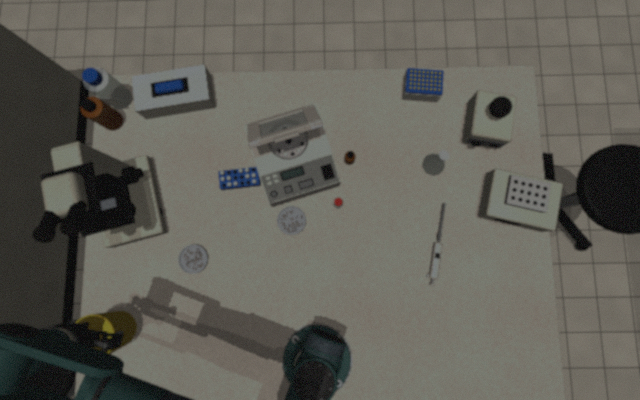

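The side view shows the machine at about (350,185), with the rocker near (350,200). In the top view it is at about (295,160), with the rocker near (327,171). The lid is open and the machine is yawed. The dropper is at its right, and the dish and vial are in front.

Run:
```python
from h import *
a=cv2.imread("pics/side0.png")[90:270,260:440];b=cv2.imread("pics/top0.png")[90:240,210:390]
a=cv2.resize(a,None,fx=2.2,fy=3.3*0.667,interpolation=cv2.INTER_CUBIC);b=cv2.resize(b,None,fx=2.2,fy=2.2,interpolation=cv2.INTER_CUBIC)
b=cv2.convertScaleAbs(b,alpha=1.6)
h=max(a.shape[0],b.shape[0])
P=lambda x:cv2.copyMakeBorder(x,0,h-x.shape[0],0,0,cv2.BORDER_CONSTANT)
cv2.imwrite("pics/z1.png",np.hstack([P(a),P(b)]))
im=get_image("top"); s=get_image("side")
def atz(im,p,z):
    o,d=ray(im,p);return (o+d*(z-o[2])/d[2]).round(1)
for n,p,z in [("rock",(326,171),112),("spin",(304.3,185),110),("frontR",(340,182),89),("frontL",(267,204),89),("dropper",(350,158),50),("vial",(338,202),60),("dish",(291,220),10),("flask",(433,162),50)]: print(n,atz(im,p,z))
for n,p,z in [("rock",(350,200),112),("spin",(327,193),110),("vial",(325.5,247),0),("dropper",(382,242),0)]: print(n,atz(s,p,z))
```

```text
rock [568.2 -40.2 112. ]
spin [527.   25.6 110. ]
frontR [538.1 -82.3  89. ]
frontL [474.1 140.8  89. ]
dropper [ 622.1 -116.8   50. ]
vial [480.4 -75.7  60. ]
dish [431.1  75.4  10. ]
flask [ 604.2 -378.6   50. ]
rock [565.8 -47.7 112. ]
spin [525.5   7.4 110. ]
vial [482.9 -74.9   0. ]
dropper [ 629.1 -121.5   -0. ]
```

View pics/z1.png

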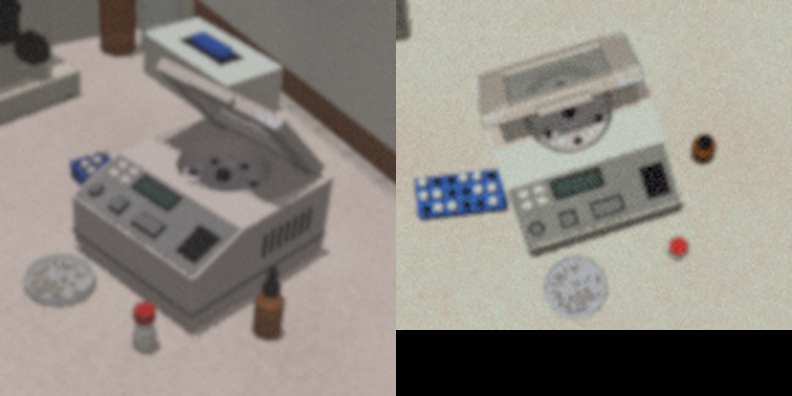

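```bash
cat >> h.py <<'E'
c36,s36=np.cos(.36),np.sin(.36)
def Mw(p,X):  # machine->world, p=(x,y,yaw)
    c,s=np.cos(p[2]),np.sin(p[2]); X=np.asarray(X,float)
    return np.array([p[0]+c*X[0]-s*X[1],p[1]+s*X[0]+c*X[1],X[2]])
def pan(u,y,h): # u up the slope from front edge, h proud
    return np.array([-125+u*c36-h*s36,y,89+u*s36+h*c36])
def tooltarget(p,tipM,tilt,yawoff=0): # tool x along machine y, tool y along machine x, tilted forward
    Rm=R.from_euler('z',p[2]+yawoff)*R.from_euler('y',-tilt)*R.from_matrix(np.array([[0,1,0],[1,0,0],[0,0,-1.]]).T)
    return Mw(p,tipM)-Rm.apply([0,0,env.tip_reach]),Rm
def delta(pos,rot):
    o=env.get_obs();R0=R.from_rotvec(o["ee_rot"])
    print("t",round(o["clock"],2),"pos",o["position"].round(1),"F",o["ft_force"].round(1))
    print("shift cm",(R0.inv().apply(pos-o["position"])/10).round(2),"turn",(R0.inv()*rot).as_rotvec().round(3))
E
python3 - <<'E'
from h import *
from scipy.optimize import least_squares
t=get_image("top");s=get_image("side")
obs=[(t,(305.9,183.6),'k',-12),(t,(288.2,189.1),'k',44),(t,(273.6,194.1),'k',90),(s,(327.3,190.9),'k',-12),(s,(314.1,182.7),'k',44),(s,(304.1,176.4),'k',90),
(t,(327.3,171.8),'r',-85),(s,(350,200.9),'r',-85)]
def res(q):
    return np.concatenate([proj(im,Mw(q[:3],pan(q[3] if k=='k' else q[4],y,8 if k=='k' else 9)))-p for im,p,k,y in obs])
r=least_squares(res,[620,10,.29,35,45]);print(r.x.round(3),r.fun.round(1))
p=r.x[:3];np.save("p.npy",r.x)
print("tilt check lid tip world",Mw(p,[18,0,250]))
Rt=tooltarget(p,[-110,-20,225],.3);print(Rt[0].round(1))
delta(*Rt)
E
```

```text
[6.37571e+02 6.64350e+01 3.03000e-01 1.63050e+01 2.92310e+01] [-0.1 -0.4 -0.  -0.1  0.1 -0.4  0.2  0.8 -0.1  0.1 -0.7 -0.5  0.2 -0.
 -0.3 -0.3]
tilt check lid tip world [654.75128513  71.80627213 250.        ]
[518.1   8.1 294.4]
t 2.15 pos [137.6 532.5 303.9] F [0.1 0.2 0.5]
shift cm [-41.26  49.96   0.95] turn [-0.292  0.083 -0.552]
```

Call:
step_arm:
  commands:
    - [0, 0, 0, -4, 0, 0, 0]
    - [0, 0, 0, -4, 0, 0, 0]
    - [0, -2.9, 3.5, 0, 0, 0, 0]
    - [0, -2.9, 3.5, 0, 0, 0, 0]
    - [0, -2.9, 3.5, 0, 0, 0, 0]
    - [0, -2.9, 3.5, 0, 0, 0, 0]
    - [0, -2.9, 3.5, 0, 0, 0, 0]
    - [0, -2.9, 3.5, 0, 0, 0, 0]
  force: 40

```text
clock: 3.15
position: [298.0, 310.2, 384.1]
ee_rot: [-2.484, -1.924, -0.001]
ft_force: [0.1, -0.2, -0.4]
gripper_width: 0.0
```

Call:
step_arm:
  commands:
    - [0, -2.9, 3.5, 0, 0, 0, 0]
    - [0, -2.9, 3.5, 0, 0, 0, 0]
    - [0, -2.9, 3.5, 0, 0, 0, 0]
    - [0, -2.9, 3.5, 0, 0, 0, 0]
    - [0, -2.9, 3.5, 0, 0, 0, -0.13]
    - [0, -2.9, 3.5, 0, 0, 0, -0.14]
    - [0, -2.9, 3.5, 0, 0, 0, -0.14]
    - [0, 0, 0, 0, 0, 0, -0.14]

```text
clock: 4.15
position: [499.0, 63.7, 382.6]
ee_rot: [-1.867, -2.526, 0.002]
ft_force: [-0.5, 0.9, 0.2]
gripper_width: 0.1
```

Run:
```python
from h import *
p=np.load("p.npy")[:3]
print(env.get_obs()["gripper_width"])
delta(*tooltarget(p,[-110,-20,225],.3))
```

```text
0.1086130856754361
t 4.15 pos [499.   63.7 382.6] F [-0.5  0.9  0.2]
shift cm [-5.87  0.21  8.82] turn [-0.302  0.001 -0.005]
```

Call:
step_arm:
  commands:
    - [0, -3, 0, 2.5, -0.1, 0, 0]
    - [0, -2.8, 0, 2.5, -0.1, 0, 0]
    - [0, 0, 0, 0, -0.1, 0, 0]
    - [0, 0, 0, 0, 0, 0, 0]

```text
clock: 4.65
position: [515.6, 10.6, 333.7]
ee_rot: [1.752, 2.365, 0.356]
ft_force: [-0.0, -0.6, 1.0]
gripper_width: 0.0
```

Run:
```python
from h import *
q=np.load("p.npy")
im=get_image("wrist");save(im,"w1.png");o=env.get_obs();print(o["position"],o["ee_rot"])
np.savez("w1.npz",T=im["T"],vfov=im["vfov"],cx=im["cx"],cy=im["cy"])
for n in ["rocker_press","spin_key_top","stop_key_top","open_key_top","lid_press"]:
    print(n,[(np.round(x["position"],1).tolist(),round(x["confidence"],2)) for x in finder.place_of(im,n)[:2]])
cv2.imwrite("pics/w1b.png",cv2.resize(im["pixels"][:,:,::-1],None,fx=1.25,fy=1.25))
```

```text
[516.18579443  10.93130004 334.42441212] [1.75033304 2.36501249 0.35659814]
rocker_press [([240.4, 159.1], 0.74)]
spin_key_top [([327.2, 129.3], 0.6), ([480.6, 176.8], 0.21)]
stop_key_top [([391.7, 133.1], 0.65)]
open_key_top [([446.7, 131.5], 0.86)]
lid_press []
```

View pics/w1b.png

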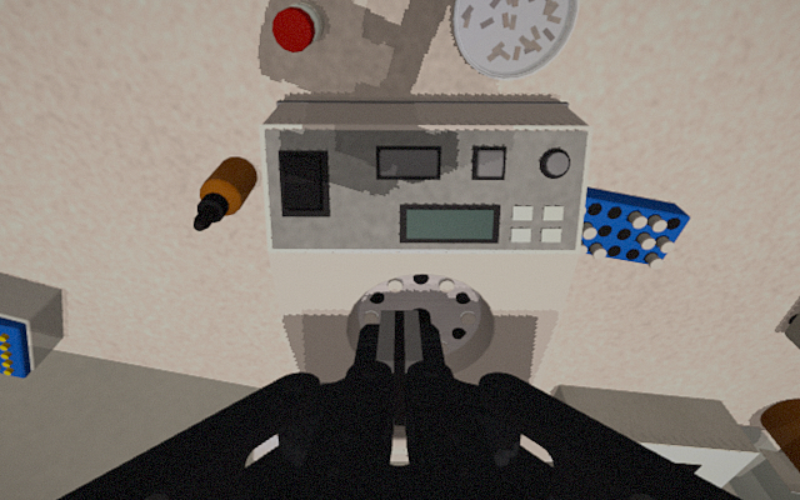

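```bash
cat > fit.py <<'E'
from h import *
from scipy.optimize import least_squares
w=dict(np.load("w1.npz"));t=get_image("top");s=get_image("side")
K=.8
F=[(w,(264*K,126*K),[-125,-115,89]),(w,(587*K,126*K),[-125,115,89]),(w,(272*K,249*K),[-40,-115,121]),(w,(582*K,249*K),[-40,115,121])]
obs=[(w,(408*K,162.5*K),'k',-12),(w,(489*K,162.5*K),'k',44),(w,(555*K,163*K),'k',90),(w,(304*K,183*K),'r',-85)]
obs2=[(t,(305.9,183.6),'k',-12),(t,(288.2,189.1),'k',44),(t,(273.6,194.1),'k',90),(s,(327.3,190.9),'k',-12),(s,(314.1,182.7),'k',44),(s,(304.1,176.4),'k',90),
(t,(327.3,171.8),'r',-85),(s,(350,200.9),'r',-85)]
def mk(O,useF=True):
    def res(q):
        a=[proj(im,Mw(q[:3],pan(q[3] if k=='k' else q[4],y,8 if k=='k' else 9)))-p for im,p,k,y in O]
        a+=[proj(im,Mw(q[:3],X))-p for im,p,X in F]
        return np.concatenate(a)
    return least_squares(res,[625,60,.3,30,40])
for O in (obs,obs+obs2):
    r=mk(O);print(r.x.round(3));print(r.fun.reshape(-1,2).round(1).tolist())
np.save("p.npy",r.x)
E
python3 - <<'E'
from fit import *
q=r.x;p=q[:3]
print("rocker press tgt world",Mw(p,pan(q[4]+12,-85,13)))
print("hover rocker (30 above)");delta(*tooltarget(p,pan(q[4]+12,-85,40),.36))
E
```

```text
[6.29276e+02 6.56880e+01 3.01000e-01 2.56400e+01 3.88320e+01]
[[0.5, 0.5], [1.1, 0.2], [2.0, -0.4], [-0.8, 0.0], [-3.8, -0.5], [4.5, -1.6], [-2.1, 3.3], [-1.7, 2.4]]
[6.29394e+02 6.55760e+01 3.01000e-01 2.53430e+01 3.84550e+01]
[[0.3, 0.2], [0.8, -0.1], [1.7, -0.8], [-1.0, -0.3], [-0.7, -0.5], [-0.7, -0.3], [-0.7, -0.5], [-0.1, -0.5], [-0.4, -1.1], [-1.0, -1.7], [-0.4, -0.2], [-0.6, -1.7], [-4.0, -0.3], [4.3, -1.6], [-2.3, 3.4], [-1.9, 2.4]]
rocker press tgt world [575.95219452 -40.02729509 118.94066066]
hover rocker (30 above)
t 5.05 pos [516.9  11.5 334.3] F [-0.5  1.  -0.5]
shift cm [-6.67 -3.02 11.85] turn [-0.06   0.001 -0.003]
```

Call:
step_arm:
  commands:
    - [0, -3.3, -1.5, 3, -0.06, 0, 0]
    - [0, -3.3, -1.5, 3, 0, 0, 0]
    - [0, 0, 0, 3, 0, 0, 0]
    - [0, 0, 0, 2, 0, 0, 0]
    - [0, 0, 0, 0, 0, 0, 0]

```text
clock: 5.68
position: [543.6, -49.0, 218.4]
ee_rot: [1.726, 2.334, 0.422]
ft_force: [0.4, -0.2, 0.3]
gripper_width: -0.1
```

Run:
```python
from h import *
q=np.load("p.npy");p=q[:3]
delta(*tooltarget(p,pan(q[4]+12,-85,14),.36))
im=get_image("wrist");s=get_image("side");np.savez("w2.npz",T=im["T"],vfov=im["vfov"],cx=im["cx"],cy=im["cy"])
for n in ["rocker_press","spin_key_top","stop_key_top","open_key_top"]:
    print(n,[(np.round(x["position"],1).tolist(),round(x["confidence"],2)) for x in finder.place_of(im,n)[:2]])
print(proj(im,Mw(p,pan(q[3],-12,8))),proj(im,Mw(p,pan(q[4]+12,-85,13))))
tip=Mw(p,[0,0,0])*0;o=env.get_obs();tip=o["position"]+R.from_rotvec(o["ee_rot"]).apply([0,0,72.6])
a=cv2.resize(im["pixels"][:,:,::-1],(480,300));print("tip in side",proj(s,tip),proj(im,tip))
b=cv2.resize(s["pixels"][110:260,270:430,::-1],None,fx=2,fy=2)
cv2.imwrite("pics/w2.png",np.hstack([a,b]))
```

```text
t 5.67 pos [543.6 -49.  218.4] F [ 0.4 -0.2  0.3]
shift cm [-0.11 -0.35  3.13] turn [-0.004 -0.001 -0.004]
rocker_press [([312.5, 226.4], 0.85)]
spin_key_top [([450.5, 182.4], 0.58)]
stop_key_top [([546.3, 189.2], 0.83)]
open_key_top [([632.3, 184.4], 0.88)]
[448.65830252 184.13573253] [316.47026186 230.46467329]
tip in side [350.78331792 185.29510387] [316.33064655 271.15367978]
```

View pics/w2.png

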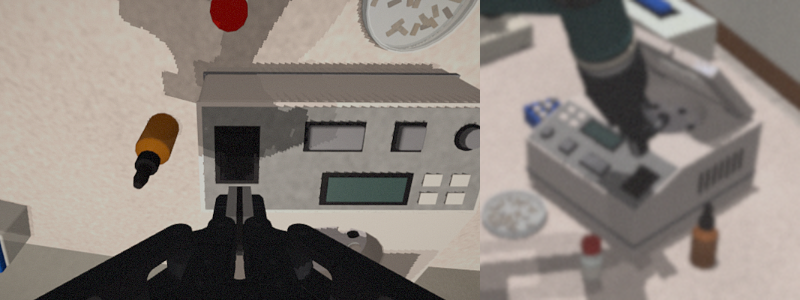

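Call:
step_arm:
  commands:
    - [0, -0.2, -0.4, 1.3, 0, 0, 0]
    - [0, 0, 0, 1.2, 0, 0, 0]
    - [0, 0, 0, 0, 0, 0, 0]

```text
clock: 6.35
position: [548.9, -49.5, 193.6]
ee_rot: [1.726, 2.333, 0.422]
ft_force: [-0.1, -0.1, 0.5]
gripper_width: 0.0
```

Call:
step_arm:
  commands:
    - [0, 0, 0, 0.2, 0, 0, 0]
    - [0, 0, 0, 0.2, 0, 0, 0]
    - [0, 0, 0, 0.2, 0, 0, 0]

```text
clock: 6.72
position: [551.9, -49.2, 190.6]
ee_rot: [1.722, 2.329, 0.424]
ft_force: [-0.2, -0.2, 0.3]
gripper_width: -0.3
```

Call:
step_arm:
  commands:
    - [0, 0, 0, 0.15, 0, 0, 0]
    - [0, 0, 0, 0.15, 0, 0, 0]

```text
clock: 6.98
position: [553.1, -48.8, 188.3]
ee_rot: [1.722, 2.329, 0.425]
ft_force: [-1.0, 0.9, 2.4]
gripper_width: 0.0
```

Call:
step_arm:
  commands:
    - [0, 0, 0, 0.15, 0, 0, 0]
    - [0, 0, 0, 0.15, 0, 0, 0]

```text
clock: 7.22
position: [553.8, -48.6, 184.8]
ee_rot: [1.722, 2.329, 0.424]
ft_force: [-0.4, 0.2, -0.4]
gripper_width: 0.5
```

Call:
step_arm:
  commands:
    - [0, 0, 0, 0.15, 0, 0, 0]
    - [0, 0, 0, 0.15, 0, 0, 0]

```text
clock: 7.48
position: [554.0, -48.5, 183.4]
ee_rot: [1.722, 2.331, 0.422]
ft_force: [-12.3, -0.8, 16.7]
gripper_width: 0.4
```

```bash
cat >> h.py <<'E'
def tipM(): # tip in machine: u,y,h and machine xyz
    p=np.load("p.npy")[:3];o=env.get_obs();t=o["position"]+R.from_rotvec(o["ee_rot"]).apply([0,0,72.6])
    m=R.from_euler('z',-p[2]).apply([t[0]-p[0],t[1]-p[1],t[2]])
    d=m-[-125,0,89]
    print("t",o["clock"],"F",o["ft_force"].round(1),"mach",m.round(1),"u",round(d[0]*c36+d[2]*s36,1),"h",round(-d[0]*s36+d[2]*c36,1))
E
python3 -c "
from h import *
tipM();print(np.load('p.npy'))"
```

```text
t 7.475 F [-12.3  -0.8  16.7] mach [-80.3 -86.7 115.5] u 51.1 h 9.0
[6.29393774e+02 6.55756501e+01 3.01133270e-01 2.53434105e+01
 3.84550156e+01]
```

Call:
step_arm:
  commands:
    - [0, 0, 0, -2, 0, 0, 0]
    - [0, 0, 0, -4, 0, 0, 0]
    - [0, 0, 0, -5, 0, 0, 0]
    - [0, 2.5, 0, -5, 0, 0, 0]
    - [0, 3, 0, -3, 0, 0, 0]
    - [0, 3, 0, 0, 0, 0, 0]
    - [0, 0, 0, 0, 0, 0, 0]

```text
clock: 8.35
position: [465.1, 14.6, 359.9]
ee_rot: [1.72, 2.332, 0.424]
ft_force: [-0.4, -0.2, 0.2]
gripper_width: -0.3
```

Run:
```python
from h import *
q=np.load("p.npy");p=q[:3];tipM()
im=get_image("wrist");s=get_image("side")
t=get_image("top")
for n,i in (("w",im),("s",s),("t",t)): print(n,[(np.round(x["position"],1).tolist(),round(x["confidence"],2)) for x in finder.place_of(i,"lid_press")[:2]])
a=cv2.resize(im["pixels"][:,:,::-1],(400,250))
b=cv2.resize(s["pixels"][110:240,280:440,::-1],None,fx=2.5,fy=2.5,interpolation=cv2.INTER_CUBIC)
c=cv2.resize(t["pixels"][90:220,240:370,::-1],(325,325),interpolation=cv2.INTER_CUBIC)
H=np.zeros((575,800,3),np.uint8);H[:250,:400]=a;H[250:575,:400]=b;H[250:575,400:725]=c
cv2.imwrite("pics/w3.png",H)
# candidate lid angle -> pixels of front top corners & lid_press
for al in np.arange(.7,1.05,.05):
    def L(d,y,h): return Mw(p,[108-d*np.cos(al)+h*np.sin(al),y,123+d*np.sin(al)+h*np.cos(al)])
    out=[]
    for i,(x0,y0,sc,oy,ox) in ((s,(280,110,2.5,250,0)),(t,(240,90,2.5,250,400))):
        out.append((proj(i,L(130,0,18)).round(1).tolist(),[((proj(i,L(145,y,18))-[x0,y0])*sc+[ox,oy]).round().tolist() for y in (-105,105)]))
    print(round(al,2),out)
```

```text
t 8.35 F [-0.4 -0.2  0.2] mach [-146.4   -0.   291.9] u 51.4 h 197.5
w [([318.9, 348.4], 0.65)]
s [([363.6, 133.9], 0.84), ([313.3, 179.9], 0.51)]
t [([284.3, 127.9], 0.95)]
0.7 [([358.1, 136.2], [[262.0, 348.0], [122.0, 278.0]]), ([284.9, 135.1], [[605.0, 341.0], [423.0, 399.0]])]
0.75 [([359.5, 134.2], [[266.0, 342.0], [126.0, 272.0]]), ([284.2, 133.0], [[604.0, 335.0], [421.0, 393.0]])]
0.8 [([360.9, 132.3], [[270.0, 337.0], [129.0, 267.0]]), ([283.5, 130.8], [[602.0, 328.0], [418.0, 387.0]])]
0.85 [([362.3, 130.4], [[275.0, 331.0], [133.0, 262.0]]), ([282.7, 128.6], [[600.0, 322.0], [416.0, 381.0]])]
0.9 [([363.8, 128.6], [[279.0, 325.0], [137.0, 257.0]]), ([282.0, 126.3], [[598.0, 316.0], [414.0, 375.0]])]
0.95 [([365.3, 126.9], [[283.0, 320.0], [141.0, 253.0]]), ([281.2, 124.0], [[597.0, 309.0], [411.0, 369.0]])]
1.0 [([366.9, 125.2], [[288.0, 315.0], [146.0, 248.0]]), ([280.5, 121.7], [[595.0, 303.0], [409.0, 362.0]])]
1.05 [([368.4, 123.7], [[293.0, 310.0], [150.0, 244.0]]), ([279.7, 119.4], [[593.0, 296.0], [406.0, 356.0]])]
```

View pics/w3.png

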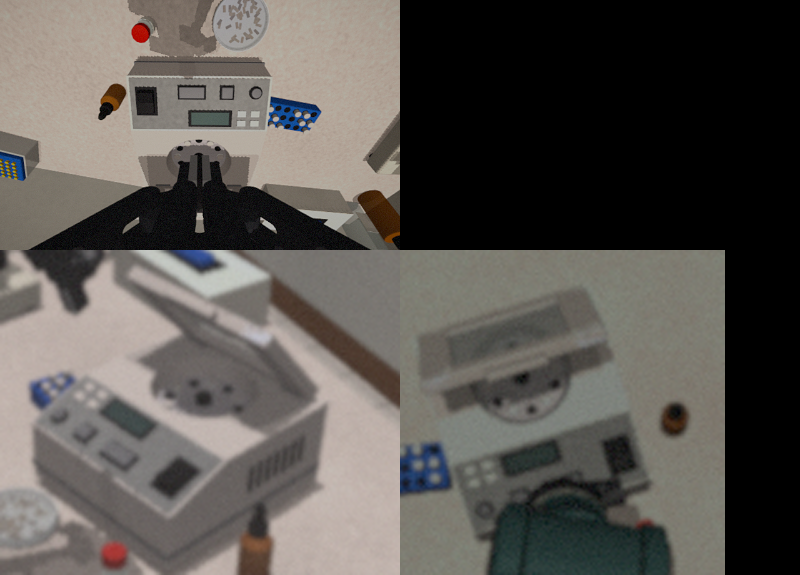

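Call:
step_arm:
  commands:
    - [0, 0, 0, 0, 0.18, 0, 0]
    - [0, 0, 0, 0, 0.18, 0, 0]
    - [0, 0, 4.8, 0, 0, 0, 0]
    - [0, 0, 4.8, 0, 0, 0, 0]
    - [0, 0, 4.8, 0, 0, 0, 0]
    - [0, 0, 4.8, 0, 0, 0, 0]
    - [0, 0, 0, 0, 0, 0, 0]

```text
clock: 9.52
position: [652.2, 69.7, 354.3]
ee_rot: [-1.865, -2.521, 0.006]
ft_force: [-0.3, -0.4, 0.1]
gripper_width: -0.1
```

Run:
```python
from h import *
q=np.load("p.npy");p=q[:3];tipM()
delta(*tooltarget(p,[27,0,262],0))
```

```text
t 9.525 F [-0.3 -0.4  0.1] mach [ 22.5  -2.7 281.7] u 206.0 h 128.3
t 9.53 pos [652.2  69.7 354.3] F [-0.3 -0.4  0.1]
shift cm [0.28 0.41 1.97] turn [-0.007 -0.002 -0.004]
```

Call:
step_arm:
  commands:
    - [0, 0.3, 0.5, 2, 0, 0, 0]
    - [0, 0, 0, 1.2, 0, 0, 0]
    - [0, 0, -0.6, 1.0, 0, 0, 0]
    - [0, 0, -0.7, 1.0, 0, 0, 0]

```text
clock: 10.02
position: [639.7, 69.8, 308.5]
ee_rot: [1.868, 2.525, 0.001]
ft_force: [-3.3, 0.5, 7.1]
gripper_width: -0.0
```

Call:
step_arm:
  commands:
    - [0, 0, -0.9, 1.0, 0, 0, 0]
    - [0, 0, -0.9, 1.0, 0, 0, 0]

```text
clock: 10.28
position: [621.7, 64.4, 290.0]
ee_rot: [1.868, 2.525, 0.001]
ft_force: [-3.8, -0.6, 4.8]
gripper_width: -0.0
```

Run:
```python
from h import *
tipM()
s=get_image("side");w=get_image("wrist")
H=np.hstack([cv2.resize(s["pixels"][90:250,270:450,::-1],(400,356),interpolation=cv2.INTER_CUBIC),cv2.resize(w["pixels"][:,:,::-1],(400,356))])
cv2.imwrite("pics/l1.png",H)
```

```text
t 10.275 F [-3.8 -0.6  4.8] mach [ -7.6   1.1 217.4] u 155.1 h 78.8
```

View pics/l1.png

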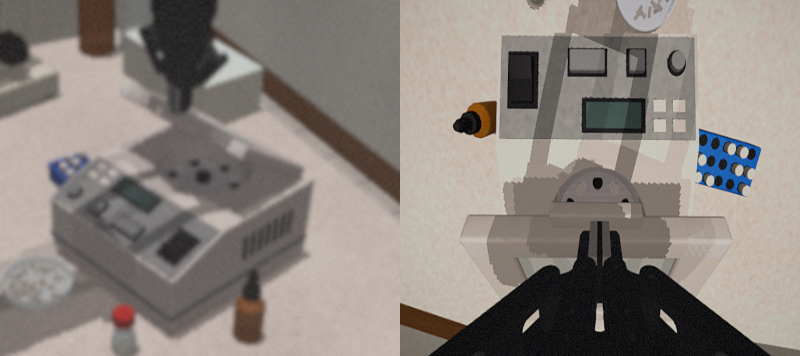

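The lid is following the fingertips down, and the rocker shows as switched over. I'll continue along the arc.

Call:
step_arm:
  commands:
    - [0, 0, -0.5, 1.2, 0, 0, 0]
    - [0, 0, -0.5, 1.2, 0, 0, 0]
    - [0, 0, -0.3, 1.2, 0, 0, 0]
    - [0, 0, -0.3, 1.2, 0, 0, 0]
    - [0, 0, -0.1, 1.0, 0, 0, 0]

```text
clock: 11.0
position: [607.1, 59.9, 228.3]
ee_rot: [-1.867, -2.525, 0.001]
ft_force: [-1.5, -0.1, 1.8]
gripper_width: -0.1
```

Call:
step_arm:
  commands:
    - [0, 0, 0, 0.7, 0, 0, 0]
    - [0, 0, 0, 0.5, 0, 0, 0]

```text
clock: 11.25
position: [607.5, 60.0, 217.1]
ee_rot: [-1.868, -2.526, 0.0]
ft_force: [-0.1, -0.5, 0.6]
gripper_width: 0.0
```

Run:
```python
from h import *
tipM()
```

```text
t 11.25 F [-0.1 -0.5  0.6] mach [-22.6   1.2 144.5] u 115.4 h 15.9
```

Call:
step_arm:
  commands:
    - [0, 0, 0, 0.2, 0, 0, 0]
    - [0, 0, 0, 0.15, 0, 0, 0]

```text
clock: 11.5
position: [607.6, 60.0, 214.5]
ee_rot: [1.868, 2.526, 0.001]
ft_force: [-1.1, -0.1, 1.9]
gripper_width: 0.0
```

Call:
step_arm:
  commands:
    - [0, 0, 0, 0.15, 0, 0, 0]
    - [0, 0, 0, 0.1, 0, 0, 0]

```text
clock: 11.75
position: [607.6, 60.0, 213.6]
ee_rot: [1.867, 2.525, 0.002]
ft_force: [-3.6, -0.5, 8.1]
gripper_width: 0.0
```

```bash
python3 -c "
from h import *
tipM()"
```

```text
t 11.75 F [-3.6 -0.5  8.1] mach [-22.4   1.1 141. ] u 114.4 h 12.5
```

Call:
step_arm:
  commands:
    - [0, 0, 0, 0.15, 0, 0, 0]
    - [0, 0, 0, 0.1, 0, 0, 0]
    - [0, 0, 0, 0, 0, 0, 0]
    - [0, 0, 0, 0, 0, 0, 0]

```text
clock: 12.25
position: [607.5, 59.9, 213.6]
ee_rot: [1.866, 2.524, 0.003]
ft_force: [-6.0, -0.4, 13.4]
gripper_width: -0.1
```

```bash
python3 -c "
from h import *
tipM()"
```

```text
t 12.25 F [-6.  -0.4 13.4] mach [-22.4   1.  141. ] u 114.3 h 12.5
```

Call:
step_arm:
  commands:
    - [0, 0, 0, -1.5, 0, 0, 0]
    - [0, 0, 0, -4, 0, 0, 0]
    - [0, 0, -3, -3, 0, 0, 0]
    - [0, 0, -4.5, 0, -0.18, 0, 0]
    - [0, 0, -3, 0, -0.18, 0, 0]
    - [0, 0, 0, 0, 0, 0, 0]

```text
clock: 13.0
position: [501.8, 29.0, 284.4]
ee_rot: [1.73, 2.333, 0.419]
ft_force: [-0.1, 0.0, -0.5]
gripper_width: -0.1
```

Run:
```python
from h import *
q=np.load("p.npy");p=q[:3];tipM()
delta(*tooltarget(p,pan(q[3],-12,30),.36))
w=get_image("wrist");s=get_image("side")
for n in ["spin_key_top","stop_key_top","open_key_top","lid_press"]:
    print(n,[(np.round(x["position"],1).tolist(),round(x["confidence"],2)) for x in finder.place_of(w,n)[:1]])
print(proj(w,Mw(p,pan(q[3],-12,8))),proj(w,Mw(p,pan(q[3],44,8))))
H=np.hstack([cv2.resize(s["pixels"][90:250,270:450,::-1],(360,320),interpolation=cv2.INTER_CUBIC),cv2.resize(w["pixels"][:,:,::-1],(440,320))])
cv2.imwrite("pics/l2.png",H)
```

```text
t 13.0 F [-0.1  0.  -0.5] mach [-107.6    3.   216.2] u 61.1 h 112.9
t 13.0 pos [501.8  29.  284.4] F [-0.1  0.  -0.5]
shift cm [-1.52 -3.56  8.32] turn [-0.007 -0.001 -0.006]
spin_key_top [([297.8, 152.5], 0.56)]
stop_key_top [([373.8, 153.7], 0.79)]
open_key_top [([435.4, 154.6], 0.88)]
lid_press [([314.4, 265.2], 0.96)]
[297.91908623 153.14505464] [373.95146724 152.68681238]
```

View pics/l2.png

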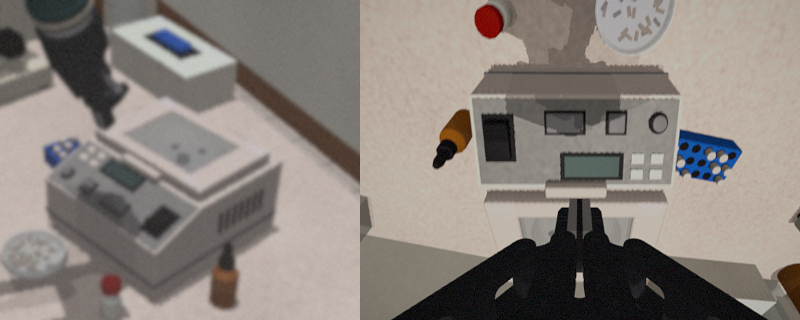

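Call:
step_arm:
  commands:
    - [0, -1.5, -3.5, 3, 0, 0, 0]
    - [0, 0, 0, 3, 0, 0, 0]
    - [0, 0, 0, 2.2, 0, 0, 0]
    - [0, 0, 0, 0, 0, 0, 0]

```text
clock: 13.8
position: [508.7, 14.2, 198.0]
ee_rot: [1.725, 2.334, 0.422]
ft_force: [0.2, 0.3, -0.6]
gripper_width: 0.2
```

Run:
```python
from h import *
q=np.load("p.npy");p=q[:3];tipM()
delta(*tooltarget(p,pan(q[3],-12,11),.36))
```

```text
t 13.8 F [ 0.2  0.3 -0.6] mach [-105.2  -13.3  130. ] u 32.9 h 31.4
t 13.8 pos [508.7  14.2 198. ] F [ 0.2  0.3 -0.6]
shift cm [ 0.13 -0.78  2.04] turn [-0.004 -0.001 -0.004]
```

Call:
step_arm:
  commands:
    - [0, 0.1, -0.8, 1.2, 0, 0, 0]
    - [0, 0, 0, 0.8, 0, 0, 0]
    - [0, 0, 0, 0.1, 0, 0, 0]
    - [0, 0, 0, 0.1, 0, 0, 0]

```text
clock: 14.3
position: [508.4, 14.8, 176.9]
ee_rot: [1.722, 2.329, 0.425]
ft_force: [1.0, 0.1, 0.0]
gripper_width: -0.2
```

Call:
step_arm:
  commands:
    - [0, 0, 0, 0.1, 0, 0, 0]
    - [0, 0, 0, 0.1, 0, 0, 0]

```text
clock: 14.55
position: [509.0, 15.1, 174.9]
ee_rot: [1.722, 2.329, 0.424]
ft_force: [-0.2, 0.3, 0.7]
gripper_width: 0.4
```

```bash
python3 -c "
from h import *
tipM()"
```

```text
t 14.55 F [-0.2  0.3  0.7] mach [-104.4  -12.6  106.9] u 25.6 h 9.5
```

Call:
step_arm:
  commands:
    - [0, 0, 0, 0.15, 0, 0, 0]
    - [0, 0, 0, 0.15, 0, 0, 0]
    - [0, 0, 0, 0.15, 0, 0, 0]

```text
clock: 14.92
position: [510.5, 15.5, 170.6]
ee_rot: [1.723, 2.329, 0.424]
ft_force: [-1.8, 0.0, 2.2]
gripper_width: -0.2
```

Call:
step_arm:
  commands:
    - [0, 0, 0, 0.1, 0, 0, 0]
    - [0, 0, 0, 0.1, 0, 0, 0]

```text
clock: 15.18
position: [510.8, 15.6, 170.0]
ee_rot: [1.722, 2.33, 0.423]
ft_force: [-12.0, -2.3, 14.2]
gripper_width: 0.5
```

```bash
python3 -c "
from h import *
tipM()"
```

```text
t 15.175 F [-12.   -2.3  14.2] mach [-102.5  -12.7  102. ] u 25.6 h 4.3
```

Call:
step_arm:
  commands:
    - [0, 0, 0, 0, 0, 0, 0]
    - [0, 0, 0, 0, 0, 0, 0]
    - [0, 0, 0, 0, 0, 0, 0]
    - [0, 0, 0, 0, 0, 0, 0]
    - [0, 0, 0, 0, 0, 0, 0]
    - [0, 0, 0, 0, 0, 0, 0]
    - [0, 0, 0, 0, 0, 0, 0]
    - [0, 0, 0, 0, 0, 0, 0]

```text
clock: 16.18
position: [510.7, 15.6, 170.0]
ee_rot: [1.722, 2.33, 0.423]
ft_force: [-8.0, -1.1, 10.1]
gripper_width: 0.0
```

Call:
step_arm:
  commands:
    - [0, 0, 0, 0, 0, 0, 0]
    - [0, 0, 0, 0, 0, 0, 0]
    - [0, 0, 0, 0, 0, 0, 0]
    - [0, 0, 0, 0, 0, 0, 0]
    - [0, 0, 0, 0, 0, 0, 0]
    - [0, 0, 0, 0, 0, 0, 0]
    - [0, 0, 0, 0, 0, 0, 0]
    - [0, 0, 0, 0, 0, 0, 0]

```text
clock: 17.18
position: [510.8, 15.6, 170.1]
ee_rot: [1.722, 2.33, 0.423]
ft_force: [-8.1, -0.4, 11.2]
gripper_width: -0.1
```

Call:
step_arm:
  commands:
    - [0, 0, 0, 0, 0, 0, 0]
    - [0, 0, 0, 0, 0, 0, 0]
    - [0, 0, 0, 0, 0, 0, 0]
    - [0, 0, 0, 0, 0, 0, 0]
    - [0, 0, 0, 0, 0, 0, 0]
    - [0, 0, 0, 0, 0, 0, 0]
    - [0, 0, 0, 0, 0, 0, 0]
    - [0, 0, 0, 0, 0, 0, 0]

```text
clock: 18.18
position: [510.8, 15.6, 170.0]
ee_rot: [1.722, 2.33, 0.423]
ft_force: [-9.4, -1.9, 10.6]
gripper_width: 0.2
```

Call:
step_arm:
  commands:
    - [0, 0, 0, 0, 0, 0, 0]
    - [0, 0, 0, 0, 0, 0, 0]
    - [0, 0, 0, 0, 0, 0, 0]
    - [0, 0, 0, 0, 0, 0, 0]

```text
clock: 18.68
position: [510.8, 15.6, 170.0]
ee_rot: [1.722, 2.33, 0.423]
ft_force: [-8.0, -1.4, 11.1]
gripper_width: -0.0
```

Call:
step_arm:
  commands:
    - [0, 0, 0, -1, 0, 0, 0]
    - [0, 0, 0, -3, 0, 0, 0]
    - [0, 0, 0, -4, 0, 0, 0]
    - [0, 0, 0, -4, 0, 0, 0]
    - [0, 0, 0, 0, 0, 0, 0]
    - [0, 0, 0, 0, 0, 0, 0]

```text
clock: 19.42
position: [470.3, 3.4, 279.8]
ee_rot: [1.724, 2.33, 0.423]
ft_force: [-0.1, -0.7, -0.5]
gripper_width: 0.3
```

Run:
```python
from h import *
tipM()
w=get_image("wrist");s=get_image("side")
H=np.hstack([cv2.resize(s["pixels"][90:270,260:450,::-1],(380,360),interpolation=cv2.INTER_CUBIC),cv2.resize(w["pixels"][:,:,::-1],(420,360))])
cv2.imwrite("pics/e.png",H)
```

```text
t 19.425 F [-0.1 -0.7 -0.5] mach [-144.9  -12.2  211.8] u 24.6 h 121.9
```

View pics/e.png

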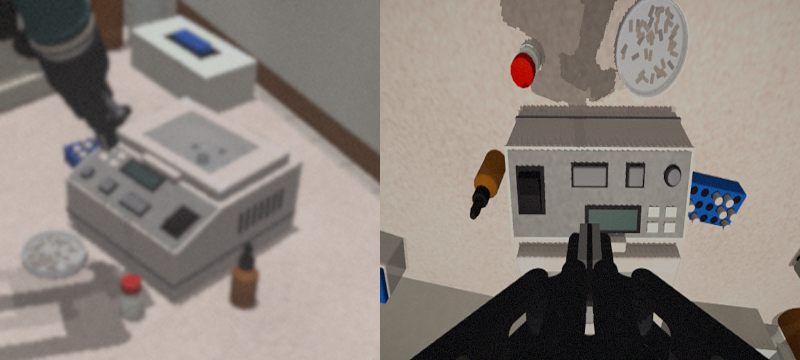

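The lid is shut, the rocker is on, the keys are up, the bench items haven't moved and the arm is clear.

```bash
python3 -c "
from h import *
print(job.sign_off())"
```

```text
the job is handed in; nothing more can be done
None
```

The quick spin is done and handed in at about 19.5 s of the 51 s; sign-off gives no verdict. With closed fingertips I pressed the raised half of the rocker, pushed the lid shut, then pressed the spin key and held it for 3.5 s.

- **Rocker:** the force dropped to nothing as it snapped over. It then stopped solidly, and the later pictures show it switched over.
- **Lid:** the fingertips stopped at 141.0 mm under about 13 N, which is the stated height when shut. The pictures also show it shut.
- **Spin key:** it stopped solidly about 4.3 mm above the panel, where 4 mm is fully down, and stayed there under about 13 N for the whole hold.
- **At the end:** the last picture shows all three keys up and the nearby bench items where they were. The arm is clear of everything, with the force reading about zero.

The joint values can't be read directly, so these results come from fingertip position, force and pictures. The corners of the panel's front edge were about 3 mm off in my machine fit. Where I checked the key and lid points against the networks, they agreed to 1–3 mm or better.

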